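Hold the sprung setter guard open with its key

TASK

Take the T-handled square key out of its rest, push its square end fully home into the square recess of the knob on top of the setter stand, and turn the key clockwise (seen from above) until the sprung guard stands open at 60 degrees. Finish while still gripping the key in the knob and holding the guard still at 60 degrees, for it springs shut if let go. Move the guard only with the key, not touching the stand or guard with the gripper or arm, and leave the stud setter in its cradle and the things lying around where they are.

Things in the scene. Friction and masses are not known exactly. Their poses are not given: they have to be found in the camera images.
- key_grip (a point): Centre of the black handle of the loose T-handled key (about 220 g), upright in its rest, own z up. Handle 56 mm long (key x), 18 thick (key y), 32 tall. Below it: round shank 14 mm diameter, 30 long; round collar 44 diameter, 6 thick; square drive end 24 mm wide, 22 long, flats parallel to the handle's sides, last 6 mm stepped to 16. Collar underside 52 mm, tip 74 mm below this point.
- key_collar (a point): On the key's axis at the underside of its collar, where the collar lies on the rest at the start and on the knob when the drive end is fully home; axes as key_grip.
- rest_top (a point): Centre of the top of the key's rest, a fixed grey polymer block 80 x 80 x 45 mm high with a 28 mm square hole 35 mm deep in which the drive end hangs; the collar rests on the block's top.
- socket (a point): Centre of the mouth of the square recess in the top of the dark steel knob (54 mm square), 80 mm above the work surface, on its vertical turning axis. Recess 27 mm square, 24 deep, its top 10 mm a funnel opening to 37; walls parallel to this point's x and y, which turn with the guard (z up). Key fits in any quarter turn, up to 8 degrees of play. Fully home, its collar lies on the knob.
- guard (a joint): Opening angle of the guard in rad: 0 shut (start), growing as knob and guard turn together clockwise seen from above, stop at 1.9. A spring pulls it shut: about 0.05 N m when shut, 0.12 N m at 60 degrees (1.047 rad). Aluminium L-shaped guard, fixed to the knob: runs 165 mm from its axis along the socket's -y, up to 65 mm high, slatted hood reaching 62 mm to the socket's +x.
- stand: Fixed grey polymer stand, base 120 (x) x 210 (y) x 16 mm high, origin under the centre of the base; it carries the two slotted cradle blocks (to 46 mm height), the guard and the knob. The knob's axis is at x = -35, y = +75 mm of the stand.
- setter_center (a point): Centre of the loose steel tag stud setter, a bar 22 mm diameter and 134 mm long lying in the cradle along the stand's y under the guard's hood; to be left there.
- hoof_block: Bystander: blue rubber hoof block 100 x 65 x 45 mm, origin under its centre.
- saucer: Bystander: white ceramic saucer 124 mm diameter, 18 mm high, origin under its centre.
- nozzle: Bystander: brass dosing nozzle standing upright, 34 mm diameter foot, 62 mm high, origin under its centre.
- whetstone: Bystander: grey whetstone 150 x 50 x 25 mm, origin under its centre.
There are look-alikes about, which are no part of the job. Leave any red look-alike of the part that bears key_grip alone.

How it is judged:
On the way, in this order (a step that is already met when the one before it is completed fails the run):
1. the key is drawn up out of its rest in the gripper (z of key_collar in the frame of rest_top above 0.03 m and contact force between the fingers and key above 1 N), for 0.2 s.
2. the key's drive end is fully home in the knob's recess (horizontal distance between key_collar and socket below 0.004 m and z of key_collar in the frame of socket below 0.006 m and angle between key_collar's own z axis and vertical below 0.12 rad), for 0.2 s.
At the end, for the whole second after the job is handed in: Guard still at 60 degrees (within 8), held by the key, which the robot grips and which is fully home and upright in the knob (collar within 6 mm of its top, 4 mm of its axis); robot touches neither stand nor guard; setter and bystanders within 20 mm of their start (all of step 2 and value of joint guard between 0.907 and 1.187 rad and velocity of joint guard between -0.05 and 0.05 rad/s and contact force between the fingers and key above 1 N and contact force between each of the arm, the fingers and stand below 0.5 N and distance of each of setter_center, hoof_block, saucer, nozzle, whetstone from where it was at the start of the episode below 0.02 m); the arm keeps its last pose, push and grip.
It fails at once if the gripper or arm presses on the stand or guard (contact force between any of the arm, the fingers and stand above 3 N).
It fails at once if the setter or a bystander is disturbed (distance of any of setter_center, hoof_block, saucer, nozzle, whetstone from where it was at the start of the episode above 0.02 m).
It also fails if it takes over 48 s, if anything falls off the work surface, if the arm or the gripper's body presses on something with over 40 N, if the wrist force passes 120 N, or if a joint passes its speed limit or range.

ROBOT

A 6-joint arm with a two-finger parallel gripper is mounted at the origin on the work surface. World frame = base frame: x ahead of the robot, y to its left, z up, the work surface at z = 0. Lengths are in m, angles in rad, forces in N, time in s.
With the tool pointing down it reaches from about 0.35 to 1 m from the base axis. Payload 7.1 kg.
Tool frame: the origin (TCP) lies where the fingers leave the gripper's body, on its centre line; the fingertips stand 73 mm ahead of it and the grasp point (between the pads) lies 54 mm ahead of it; z points along the fingers, y is the line along which they close (so a half turn about z gives the same grasp; the last joint's range is limited). The gripper opens to 85 mm and grips with 20 to 120 N. Pads are 22 mm wide; open, the fingers measure 114 mm over their backs; the gripper's body (76 mm by 85 mm) begins 54 mm behind the grasp point. The pads swing forward as they close: fully open they stand 13 mm farther back than shut.
Start: joints at [1.317, 0.423, 1.63, -0, 1.089, -0.019], TCP at [0.145, 0.608, 0.304] pointing down, gripper open.
Joint ranges: [-3, 3], [-0.9, 2.11], [0.09, 2.58], [-1.31, 4.45], [0.11, 2.69], [-2.54, 2.54]. Speed limits (rad/s): [2.39, 2.39, 3.01, 3.14, 3.14, 3.14].

INTERFACE

Orientations are given as a unit quaternion [x, y, z, w].
In Python, from workcell import manip gives the robot as it stands.
- The arm moves only by the shell command python3 -m pendant 'ROWS'. ROWS is a JSON object of lists of equal length, an entry for each row: "slide": the shift along the tool's x, y, z in m, a list of three; "spin": the turn about the tool's z in rad; "jaw": the finger opening in m, from 0 to 0.0854. In form: {"slide": [[x, y, z], ...], "spin": [spin, ...], "jaw": [jaw, ...]}. A call has exactly 5 rows; each row is the pose to reach, as a shift and turn from the pose commanded when the call began, along the tool's axes at that moment; what a row does not reach only later rows make up. A row lasts 1/10 s, in which the tool goes at most 50 mm and 8.59 degrees, less where a joint would pass 70% of its speed; a pose out of reach is approached as far as the arm can. A call with a gripper value outside its range is refused whole. The fingers move at their own pace and stop on an object; the grip force is fixed at half the most. Time passes only in rows, so rows that repeat a pose let the fingers close, or fill a call up. It gives the time, the measured TCP pose, the force, the opening and the grip force at its end, in the units of the state.
- manip.read_state(): the state, without advancing time (a new reading comes with each control period).
- manip.read_camera(name): name is "scene" or "side" or "wrist"; returns a dict with "frame" (480x640x3 uint8, blue, green, red), "z_map" (480x640 float32, m along the optical axis (not along the pixel's ray), 0 where there is no reading), "mtx" (3x3 intrinsics, pixels), "pose" (4x4, takes a point from camera to world coordinates); the wrist camera has in their place "mount" (4x4, takes a point from camera to tool coordinates, whose origin is the TCP and whose axes are the flange's). Camera axes: x right, y down, z forward; pixel columns grow to the right and rows downward; lengths in m; the calibration is good to about 2 mm. A picture is of the moment at which its call begins: read the wrist's pose just before it.
- manip.close_job(): hands the job in; it is judged then, once.
Trained networks look in a picture, given as the dict that the camera call returned (one of the last four; its "shot" number tells which), for a name from the list of things; names that differ only in an ending like _2 or _b are one class to them, and where a whole thing is asked for, a point or a joint stands for the part that bears it (a point fixed in the world has none). Each returns a list of dicts, best first, with "confidence" (0 to 1); they miss things now and then, are a little off and sometimes report something else, mostly with a low value. They report only what shows in the picture. A call takes as long as a camera call. They do not tell look-alikes from the thing itself.
- manip.find_in(picture, target): "point" ([column, row] as shares, 0 to 1, of the picture: columns of its width, rows of its height, amid what is visible of it).
- manip.trace(picture, target): "region" (480x640 bool, what is visible of it) and "point" ([column, row] as shares, 0 to 1, of the picture: columns of its width, rows of its height, amid what is visible of it).
The state is a dict: "t": time; "joint_positions": joint angles; "joint_vel": joint speeds; "joint_torque": joint torques, N m; "position": TCP position; "orientation": TCP orientation; "wrist_force": force on the tool from outside, world axes, zero at the start; "ft_torque": the same for the moment, N m; "grip_width": finger opening in m; "grip_force": force on a finger pad.
Only numpy, scipy, OpenCV 4.12 (cv2) and the standard library are available. Lean on these libraries where they do the work, as an engineer would, in place of code of your own. Each camera call takes 0.05 s, during which the arm holds its last target. There are 200 camera calls.

## Working session

There is one attempt and no reset: what is moved stays moved. The work goes in short steps, Python scripts to look and compute and a shell command to move; the robot and the scene stay as the last step left them, time stands still between calls to the robot, and variables do not carry over. Pictures are saved under pics/ and viewed, at most 10 in all, crops included, and the job is handed in when it is done.

```bash
mkdir -p pics
cat > h.py <<'E'
import numpy as np, cv2
from workcell import manip
from scipy.spatial.transform import Rotation as R
def tcp(s):
    T=np.eye(4);T[:3,:3]=R.from_quat(s['orientation']).as_matrix();T[:3,3]=s['position'];return T
def shot(n):
    s=manip.read_state(); p=manip.read_camera(n)
    p['T']=p['pose'] if 'pose' in p else tcp(s)@p['mount']
    return p
def cloud(p):
    z=p['z_map'];v,u=np.mgrid[:480,:640];K=p['mtx']
    c=np.stack([(u-K[0,2])/K[0,0]*z,(v-K[1,2])/K[1,1]*z,z],-1)
    w=c@p['T'][:3,:3].T+p['T'][:3,3]; w[z==0]=np.nan; return w
E
python3 - <<'E'
from h import *
for n in ['scene','side']:
    p=shot(n); w=cloud(p); cv2.imwrite(f'pics/{n}0.png',p['frame']); np.savez(f'{n}0.npz',w=w,f=p['frame'])
    for t in ['key_grip','socket','rest_top','guard','stand','setter_center','hoof_block','saucer','nozzle','whetstone']:
        for d in manip.trace(p,t)[:3]:
            m=d['region']; print(n,t,round(d['confidence'],2),np.round(np.array(d['point'])*[640,480]),np.round(np.nanmedian(w[m],0),3),np.round(np.nanmax(w[m][:,2]),3),m.sum())
print(manip.read_state())
E
```

```text
scene key_grip 0.98 [438. 297.] [0.557 0.278 0.066] 0.092 981
scene key_grip 0.67 [384. 258.] [0.568 0.156 0.088] 0.114 847
scene key_grip 0.62 [383. 282.] [0.584 0.174 0.039] 0.05 1529
scene socket 0.82 [310. 205.] [ 0.525 -0.112  0.064] 0.083 1561
scene socket 0.45 [472. 387.] [0.651 0.42  0.024] 0.028 3013
scene socket 0.25 [213. 180.] [ 0.6   -0.431  0.022] 0.063 205
scene rest_top 0.78 [382. 283.] [0.583 0.174 0.038] 0.082 1580
scene guard 0.89 [316. 207.] [ 0.524 -0.107  0.064] 0.083 1513
scene stand 0.79 [304. 224.] [ 0.556 -0.105  0.017] 0.083 3592
scene stand 0.52 [474. 385.] [0.649 0.42  0.024] 0.028 2992
scene setter_center 0.74 [386. 256.] [0.567 0.156 0.088] 0.114 827
scene setter_center 0.54 [283. 210.] [ 0.581 -0.152  0.046] 0.054 310
scene setter_center 0.52 [310. 205.] [ 0.525 -0.113  0.064] 0.083 1605
scene hoof_block 0.67 [263. 288.] [0.775 0.03  0.043] 0.047 1815
scene hoof_block 0.38 [212. 181.] [ 0.6   -0.43   0.024] 0.063 186
scene hoof_block 0.36 [315. 202.] [ 0.525 -0.108  0.064] 0.083 1528
scene saucer 0.7 [265. 167.] [ 0.428 -0.441  0.01 ] 0.021 681
scene n
[... 949 characters left out ...]
nt_positions': array([ 1.31699717e+00,  4.23115812e-01,  1.62990523e+00, -2.11553601e-06,
        1.08859205e+00, -1.90057645e-02]), 'joint_vel': array([ 0.00212148,  0.000491  , -0.00090627, -0.00301505, -0.00243512,
        0.00107821]), 'joint_torque': array([-4.51999722e-04, -5.57358527e+01, -2.82148486e+01,  6.36634263e-05,
        8.35218398e-04,  1.99457253e-05]), 'position': array([0.14537601, 0.60784043, 0.30390712]), 'orientation': array([ 1.17126736e-01,  9.93116976e-01, -1.02544682e-05, -4.61537429e-07]), 'wrist_force': array([-0.18390858, -0.12084933, -0.54736535]), 'ft_torque': array([-0.06650883, -0.02667658, -0.03288513]), 'grip_force': 0.0, 'grip_width': 0.08525530796546549}
```

View scene.

View pics/scene0.png

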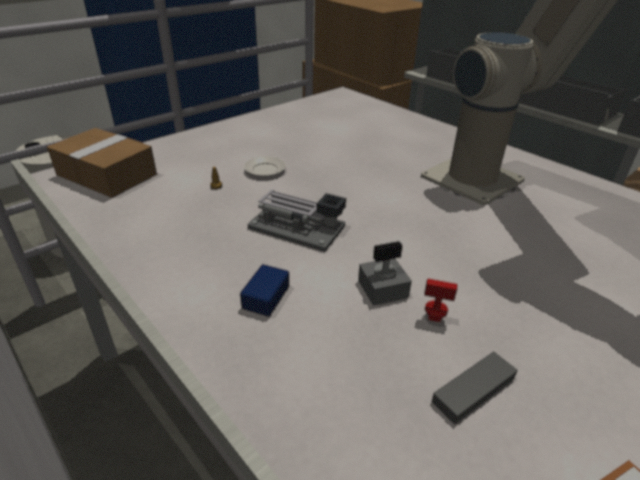

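Run:
```python
import cv2,numpy as np
a=cv2.imread('pics/scene0.png')[225:335,330:490]; b=cv2.imread('pics/side0.png')[180:340,220:440]
a=cv2.resize(a,(640,440),interpolation=3)[:, :]; b=cv2.resize(b,None,fx=2,fy=2)
cv2.imwrite('pics/crop0.png',a)
```

```text
(no output)
```

View pics/crop0.png

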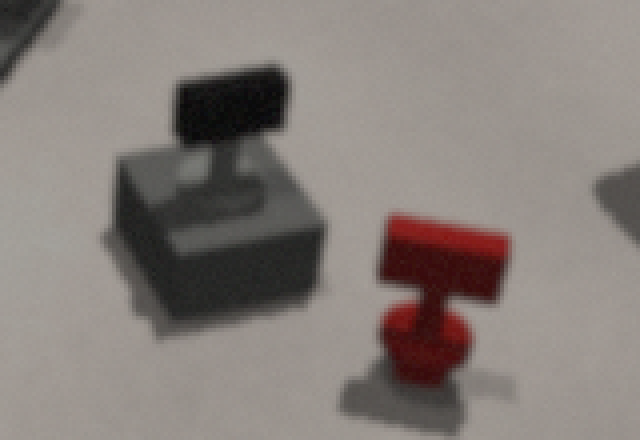

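Run:
```python
from h import *
print(np.round(shot('wrist')['mount'],3)); 
s=manip.read_state(); print(np.round(tcp(s)[:3,:3],3))
W=[];
for n in ['scene','side']:
    d=np.load(n+'0.npz'); w=d['w'].reshape(-1,3);
    for nm,c,lo,hi,r in [('key',(.562,.15),.1,.125,.05),('restTop',(.565,.155),.04,.05,.07),('knob',(.51,-.09),.074,.09,.09),('stand',(.55,-.12),.008,.09,.16)]:
        q=w[(abs(w[:,2]-(lo+hi)/2)<(hi-lo)/2)&(np.hypot(w[:,0]-c[0],w[:,1]-c[1])<r)]
        if len(q)<5: print(n,nm,len(q));continue
        (cx,cy),sz,a=cv2.minAreaRect(q[:,:2].astype(np.float32))
        print(n,nm,len(q),np.round([cx,cy],3),np.round(sz,3),round(a,1),'med',np.round(np.median(q,0),3), 'zmax',q[:,2].max().round(3))
```

```text
[[-0.001 -0.958 -0.287  0.073]
 [ 1.    -0.001 -0.001  0.001]
 [ 0.001 -0.287  0.958 -0.07 ]
 [ 0.     0.     0.     1.   ]]
[[-0.973  0.233 -0.   ]
 [ 0.233  0.973  0.   ]
 [ 0.     0.    -1.   ]]
scene key 284 [0.564 0.153] [0.02  0.057] 66.9 med [0.567 0.155 0.111] zmax 0.114
scene restTop 854 [0.563 0.152] [0.083 0.081] 66.3 med [0.573 0.163 0.044] zmax 0.05
scene knob 256 [ 0.495 -0.079] [0.06  0.055] 22.7 med [ 0.496 -0.079  0.079] zmax 0.083
scene stand 3779 [ 0.555 -0.135] [0.129 0.21 ] 23.1 med [ 0.56  -0.111  0.03 ] zmax 0.083
side key 205 [0.565 0.15 ] [0.023 0.056] 66.2 med [0.563 0.148 0.111] zmax 0.119
side restTop 597 [0.565 0.151] [0.086 0.079] 65.7 med [0.558 0.138 0.045] zmax 0.05
side knob 414 [ 0.497 -0.082] [0.057 0.057] 21.3 med [ 0.497 -0.081  0.079] zmax 0.085
side stand 4943 [ 0.595 -0.121] [0.209 0.212] 22.9 med [ 0.545 -0.15   0.04 ] zmax 0.085
```

```bash
A='{"slide":[[-0.035,-0.024,0],[-0.07,-0.048,0],[-0.105,-0.071,0],[-0.14,-0.095,0],[-0.17,-0.115,0]],"spin":[0,0,0,0,0],"jaw":[0.085,0.085,0.085,0.085,0.085]}'
python3 -m pendant '{"slide":[[-0.035,-0.024,0],[-0.07,-0.048,0],[-0.105,-0.071,0],[-0.14,-0.095,0],[-0.17,-0.115,0]],"spin":[0,0,0,0,0],"jaw":[0.085,0.085,0.085,0.085,0.085]}'
python3 -m pendant '{"slide":[[-0.035,-0.024,0],[-0.07,-0.048,0],[-0.105,-0.071,0],[-0.14,-0.095,0],[-0.17,-0.115,0]],"spin":[0,0,0,0,0],"jaw":[0.085,0.085,0.085,0.085,0.085]}'
python3 -m pendant '{"slide":[[-0.035,-0.024,0],[-0.07,-0.048,0],[-0.105,-0.071,0],[-0.14,-0.095,0],[-0.174,-0.116,0]],"spin":[0.035,0.07,0.105,0.14,0.175],"jaw":[0.085,0.085,0.085,0.085,0.085]}'
```

```text
t: 1.65
position: [0.285, 0.4549, 0.304]
orientation: [0.117, 0.993, -0.0, 0.0]
wrist_force: [0.5, -0.1, -0.6]
grip_width: 0.085
grip_force: 0.0
t: 2.15
position: [0.4237, 0.3034, 0.3041]
orientation: [0.117, 0.993, 0.0, 0.0]
wrist_force: [-0.3, 1.1, -0.2]
grip_width: 0.0851
grip_force: 0.0
t: 2.65
position: [0.5658, 0.1501, 0.3041]
orientation: [0.204, 0.979, 0.0, 0.0]
wrist_force: [0.2, 0.4, 1.2]
grip_width: 0.0851
grip_force: 0.0
```

Run:
```python
from h import *
p=shot('wrist'); w=cloud(p); cv2.imwrite('pics/w1.png',p['frame']); q=w.reshape(-1,3)
for nm,lo,hi,r in [('key',.105,.125,.05),('rest',.04,.05,.075)]:
    m=(abs(q[:,2]-(lo+hi)/2)<(hi-lo)/2)&(np.hypot(q[:,0]-.564,q[:,1]-.152)<r)
    print(nm,m.sum(),cv2.minAreaRect(q[m][:,:2].astype(np.float32)),np.median(q[m],0))
s=manip.read_state();print(s['position'],np.degrees(np.arctan2(*tcp(s)[[1,0],1])))
```

```text
key 1597 ((0.5623033046722412, 0.1540706902742386), (0.017879264429211617, 0.05535168945789337), 65.8751449584961) [0.56059815 0.15461626 0.1124734 ]
rest 4785 ((0.5626471638679504, 0.1539754867553711), (0.08008431643247604, 0.08022379875183105), 66.22237396240234) [0.55512638 0.15945156 0.04476102]
[0.56968186 0.14688371 0.30438761] 66.20624687021542
```

View pics/w1.png

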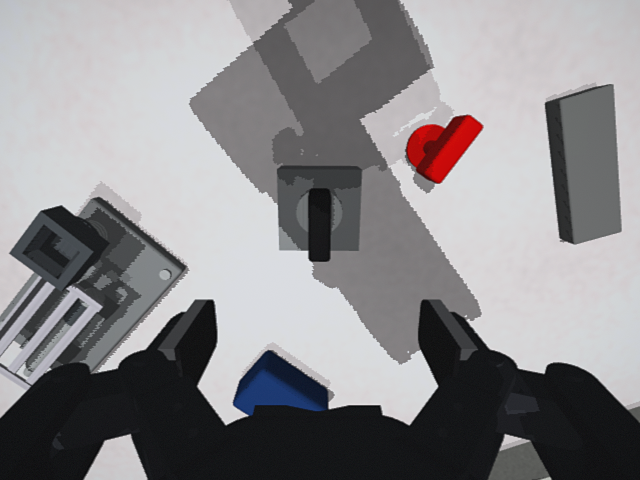

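```bash
python3 -m pendant '{"slide":[[0.005,0.002,0.02],[0.0095,0.0036,0.05],[0.0095,0.0036,0.08],[0.0095,0.0036,0.1],[0.0095,0.0036,0.1]],"spin":[0,0,0,0,0],"jaw":[0.06,0.06,0.06,0.06,0.06]}'
python3 -c "
from h import *
s=manip.read_state();print(s['position'],s['grip_width'],np.degrees(np.arctan2(*tcp(s)[[1,0],1])))"
```

```text
t: 3.2
position: [0.5557, 0.1585, 0.2012]
orientation: [0.203, 0.979, -0.001, -0.002]
wrist_force: [-0.2, -0.6, -0.5]
grip_width: 0.06
grip_force: 0.0
[0.55574294 0.15854392 0.2011734 ] 0.06001681597065973 66.53055202547696
```

```bash
python3 -m pendant '{"slide":[[-0.0085,-0.0015,0.01],[-0.0085,-0.0015,0.03],[-0.0085,-0.0015,0.05],[-0.0085,-0.0015,0.05],[-0.0085,-0.0015,0.05]],"spin":[0,0,0,0,0],"jaw":[0.06,0.06,0.06,0.06,0.06]}'
python3 -c "
from h import *
p=shot('wrist'); w=cloud(p).reshape(-1,3); m=(w[:,2]>.107)&(w[:,2]<.12)&(np.hypot(w[:,0]-.563,w[:,1]-.153)<.04)
print(m.sum(),cv2.minAreaRect(w[m][:,:2].astype(np.float32)) if m.sum()>4 else 0)
s=manip.read_state();print(s['position'],s['grip_width'],np.degrees(np.arctan2(*tcp(s)[[1,0],1])))"
```

```text
t: 3.7
position: [0.5655, 0.1541, 0.1547]
orientation: [0.204, 0.979, 0.0, 0.0]
wrist_force: [0.2, 0.6, 0.6]
grip_width: 0.06
grip_force: 0.0
8207 ((0.563397228717804, 0.1568373441696167), (0.05657432600855827, 0.06763429939746857), 10.83570384979248)
[0.56572705 0.15413675 0.15516537] 0.059481222630639825 66.51791199677416
```

```bash
python3 -m pendant '{"slide":[[0.002,0,0.004],[0.002,0,0.004],[0.002,0,0.004],[0.002,0,0.004],[0.002,0,0.004]],"spin":[0,0,0,0,0],"jaw":[0.04,0.01,0.01,0.01,0.01]}'
python3 -m pendant '{"slide":[[0,0,0],[0,0,0],[0,0,0],[0,0,0],[0,0,0]],"spin":[0,0,0,0,0],"jaw":[0.01,0.01,0.01,0.01,0.01]}'
```

```text
t: 4.25
position: [0.563, 0.1549, 0.1503]
orientation: [0.203, 0.979, 0.0, 0.0]
wrist_force: [-1.4, -0.1, 3.7]
grip_width: 0.0172
grip_force: 60.9
t: 4.75
position: [0.563, 0.1549, 0.1503]
orientation: [0.203, 0.979, 0.0, 0.0]
wrist_force: [-1.5, -0.8, 5.1]
grip_width: 0.0174
grip_force: 61.2
```

```bash
python3 -m pendant '{"slide":[[0,0,-0.01],[0,0,-0.03],[0,0,-0.055],[0,0,-0.08],[0,0,-0.1]],"spin":[0,0,0,0,0],"jaw":[0.01,0.01,0.01,0.01,0.01]}'
python3 -m pendant '{"slide":[[0,0,0],[0,0,0],[0,0,0],[0,0,0],[0,0,0]],"spin":[0,0,0,0,0],"jaw":[0.01,0.01,0.01,0.01,0.01]}'
python3 - <<'E'
from h import *
s=manip.read_state(); T=tcp(s); print(s['position'],np.degrees(np.arctan2(*T[[1,0],1])))
for n in ['scene','side']:
    p=shot(n);q=cloud(p).reshape(-1,3)
    z0=s['position'][2]-.1053
    for nm,lo,hi in [('handle',.03,.07),('collar',-.004,.008),('drive',-.022,-.006)]:
        m=(q[:,2]>z0+lo)&(q[:,2]<z0+hi)&(np.hypot(q[:,0]-.563,q[:,1]-.154)<.035)
        if m.sum()>4: print(n,nm,m.sum(),cv2.minAreaRect(q[m][:,:2].astype(np.float32)))
    q=q[(abs(q[:,2]-.08)<.006)&(np.hypot(q[:,0]-.496,q[:,1]+.08)<.05)]
    print('knob',cv2.minAreaRect(q[:,:2].astype(np.float32)))
    cv2.imwrite(f'pics/{n}2.png',cv2.resize(p['frame'][140:320,220:440],None,fx=3,fy=3))
E
```

```text
t: 5.25
position: [0.5629, 0.1549, 0.2514]
orientation: [0.203, 0.979, 0.0, 0.0]
wrist_force: [0.2, 0.5, -2.5]
grip_width: 0.0173
grip_force: 60.0
t: 5.75
position: [0.5624, 0.1548, 0.2488]
orientation: [0.203, 0.979, -0.0, -0.001]
wrist_force: [0.3, 0.3, -2.5]
grip_width: 0.0175
grip_force: 60.2
[0.56243626 0.1547707  0.248812  ] 66.52086381564261
scene handle 491 ((0.5680257081985474, 0.15633000433444977), (0.03680194169282913, 0.05316699668765068), 30.309099197387695)
scene collar 249 ((0.5644746422767639, 0.15461169183254242), (0.042796459048986435, 0.04335653409361839), 40.56967544555664)
scene drive 68 ((0.5695462822914124, 0.15916705131530762), (0.015174013562500477, 0.03069145977497101), 34.08091354370117)
knob ((0.4949050545692444, -0.08021581918001175), (0.0579536072909832, 0.05650504305958748), 23.482608795166016)
side handle 264 ((0.5620294809341431, 0.14478689432144165), (0.03464219346642494, 0.05585408955812454), 65.56090545654297)
side collar 160 ((0.5641810297966003, 0.1507786512374878), (0.04221833869814873, 0.0414402037858963), 66.20700073242188)
side drive 29 ((0.5609208345413208, 0.14299966394901276), (0.008423198014497757, 0.020725972950458527), 80.73483276367188)
knob ((0.4963925778865814, -0.0807839184999466), (0.056328706443309784, 0.0576348602771759), 22.001068115234375)
```

```bash
python3 -m pendant '{"slide":[[-0.003,-0.02,0],[-0.008,-0.05,0],[-0.013,-0.08,0],[-0.017,-0.11,0],[-0.02,-0.14,0]],"spin":[0,0,0,0,0],"jaw":[0.01,0.01,0.01,0.01,0.01]}'
python3 -m pendant '{"slide":[[-0.003,-0.02,0],[-0.006,-0.045,0],[-0.009,-0.07,0],[-0.0108,-0.09,0],[-0.0108,-0.1014,0]],"spin":[0.1,0.22,0.34,0.46,0.58],"jaw":[0.01,0.01,0.01,0.01,0.01]}'
python3 -m pendant '{"slide":[[0,0,0],[0,0,0],[0,0,0],[0,0,0],[0,0,0]],"spin":[0.1,0.188,0.188,0.188,0.188],"jaw":[0.01,0.01,0.01,0.01,0.01]}'
python3 - <<'E'
from h import *
s=manip.read_state(); T=tcp(s); print(s['position'],np.degrees(np.arctan2(*T[[1,0],1])))
c=s['position'][:2]
for n in ['scene','side','wrist']:
    p=shot(n);q=cloud(p).reshape(-1,3)
    z0=s['position'][2]-.1053
    for nm,lo,hi in [('handle',.03,.07),('collar',-.004,.008),('drive',-.022,-.006)]:
        m=(q[:,2]>z0+lo)&(q[:,2]<z0+hi)&(np.hypot(*(q[:,:2]-c).T)<.035)
        if m.sum()>4: print(n,nm,m.sum(),cv2.minAreaRect(q[m][:,:2].astype(np.float32)))
    q=q[(abs(q[:,2]-.08)<.006)&(np.hypot(q[:,0]-.496,q[:,1]+.08)<.05)]
    print('knob',len(q),cv2.minAreaRect(q[:,:2].astype(np.float32)))
    f=p['frame']
    cv2.imwrite(f'pics/{n}3.png',f if n=='wrist' else cv2.resize(f[120:320,220:440],None,fx=3,fy=3))
E
```

```text
t: 6.35
position: [0.5251, 0.0175, 0.2498]
orientation: [0.203, 0.979, -0.0, 0.0]
wrist_force: [0.7, -1.1, -2.0]
grip_width: 0.0174
grip_force: 59.9
t: 6.85
position: [0.4945, -0.0802, 0.2498]
orientation: [0.478, 0.879, -0.0, -0.0]
wrist_force: [1.0, 0.3, -2.1]
grip_width: 0.0172
grip_force: 60.0
t: 7.35
position: [0.495, -0.0787, 0.2499]
orientation: [0.555, 0.832, -0.0, -0.0]
wrist_force: [0.3, 0.3, -3.5]
grip_width: 0.0174
grip_force: 60.0
[ 0.49497099 -0.07869565  0.24986421] 22.62902901448694
scene handle 361 ((0.4989144802093506, -0.07383038103580475), (0.03686625510454178, 0.052410610020160675), 61.0627326965332)
scene collar 153 ((0.49575236439704895, -0.07948881387710571), (0.043938275426626205, 0.044278863817453384), 5.87808084487915)
scene drive 60 ((0.49949562549591064, -0.07223856449127197), (0.019760755822062492, 0.032407790422439575), 64.09979248046875)
knob 262 ((0.4942055344581604, -0.07998573780059814), (0.06038833409547806, 0.05596287176012993), 21.72304916381836)
side handle 296 ((0.4999197721481323, -0.09389715641736984), (0.04434986039996147, 0.03281637281179428), 12.31545352935791)
side collar 194 ((0.49333569407463074, -0.08739405870437622), (0.03278382867574692, 0.04181881621479988), 58.64055252075195)
side drive 11 ((0.49276500940322876, -0.09463226050138474), (0.0029907412827014923, 0.008281323127448559), 70.7174301147461)
knob 378 ((0.49655377864837646, -0.08154819905757904), (0.056843698024749756, 0.055728521198034286), 22.91270637512207)
wrist handle 9996 ((0.4926034212112427, -0.07711340487003326), (0.054601605981588364, 0.04133309796452522), 89.60061645507812)
wrist collar 1619 ((0.49222782254219055, -0.07205824553966522), (0.043750014156103134, 0.030321668833494186), 23.456178665161133)
knob 2149 ((0.49163058400154114, -0.0726197212934494), (0.05420449376106262, 0.04135969653725624), 22.78910255432129)
```

View pics/wrist3.png

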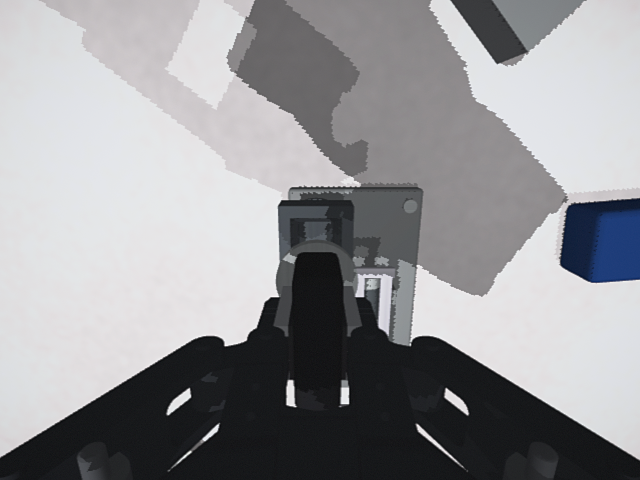

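View pics/side3.png

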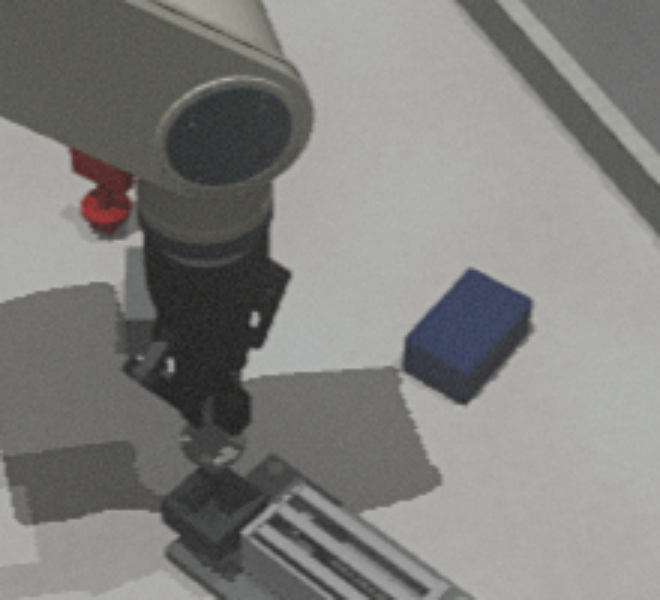

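```bash
python3 -m pendant '{"slide":[[0,-0.001,0.01],[0,-0.001,0.02],[0,-0.001,0.03],[0,-0.001,0.04],[0,-0.001,0.045]],"spin":[0,0,0,0,0],"jaw":[0.01,0.01,0.01,0.01,0.01]}'
python3 -m pendant '{"slide":[[0,0,0.004],[0,0,0.007],[0,0,0.010],[0,0,0.010],[0,0,0.010]],"spin":[0,0,0,0,0],"jaw":[0.01,0.01,0.01,0.01,0.01]}'
```

```text
t: 8.0
position: [0.4934, -0.0791, 0.2034]
orientation: [0.555, 0.832, -0.0, -0.001]
wrist_force: [-0.6, 1.1, -1.9]
grip_width: 0.0172
grip_force: 60.1
t: 8.5
position: [0.4941, -0.0792, 0.1951]
orientation: [0.555, 0.832, 0.0, 0.0]
wrist_force: [-0.2, -0.2, -2.3]
grip_width: 0.0174
grip_force: 60.1
```

```bash
python3 -m pendant '{"slide":[[0,0,0.003],[0,0,0.006],[0,0,0.009],[0,0,0.0105],[0,0,0.0105]],"spin":[0,0,0,0,0],"jaw":[0.01,0.01,0.01,0.01,0.01]}'
```

```text
t: 9.0
position: [0.494, -0.0792, 0.1852]
orientation: [0.555, 0.832, -0.0, -0.0]
wrist_force: [-3.9, -0.2, 10.0]
grip_width: 0.0173
grip_force: 61.7
```

```bash
python3 -m pendant '{"slide":[[0,0,0],[0,0,0],[0,0,0],[0,0,0],[0,0,0]],"spin":[0,0,0.06,0.14,0.22],"jaw":[0.01,0.01,0.01,0.01,0.01]}'
python3 -m pendant '{"slide":[[0,0,0],[0,0,0],[0,0,0],[0,0,0],[0,0,0]],"spin":[0.08,0.16,0.24,0.32,0.40],"jaw":[0.01,0.01,0.01,0.01,0.01]}'
python3 -m pendant '{"slide":[[0,0,0],[0,0,0],[0,0,0],[0,0,0],[0,0,0]],"spin":[0.08,0.16,0.24,0.32,0.40],"jaw":[0.01,0.01,0.01,0.01,0.01]}'
python3 -m pendant '{"slide":[[0,0,0],[0,0,0],[0,0,0],[0,0,0],[0,0,0]],"spin":[0.03,0.03,0.03,0.03,0.03],"jaw":[0.01,0.01,0.01,0.01,0.01]}'
python3 - <<'E'
from h import *
s=manip.read_state(); T=tcp(s); print(s['position'],np.degrees(np.arctan2(*T[[1,0],1])),s['ft_torque'])
for n in ['scene','side']:
    p=shot(n);w=cloud(p);np.savez(n+'4.npz',w=w)
    q=w.reshape(-1,3)
    m=(q[:,2]>.058)&(q[:,2]<.069)&(np.hypot(q[:,0]-.494,q[:,1]+.079)<.2)&(np.hypot(q[:,0]-.494,q[:,1]+.079)>.05)
    print(n,m.sum(),cv2.minAreaRect(q[m][:,:2].astype(np.float32)))
    q0=np.load(n+'0.npz')['w'].reshape(-1,3)
    m=(q0[:,2]>.058)&(q0[:,2]<.069)&(np.hypot(q0[:,0]-.494,q0[:,1]+.079)<.2)&(np.hypot(q0[:,0]-.494,q0[:,1]+.079)>.05)
    print(n,m.sum(),cv2.minAreaRect(q0[m][:,:2].astype(np.float32)))
    f=p['frame'];cv2.imwrite(f'pics/{n}4.png',cv2.resize(f[160:360,200:460],None,fx=3,fy=3) if n=='side' else cv2.resize(f[130:310,200:420],None,fx=3,fy=3))
E
```

```text
t: 9.5
position: [0.4942, -0.0792, 0.1852]
orientation: [0.645, 0.765, 0.0, 0.0]
wrist_force: [-1.3, 0.9, 7.8]
grip_width: 0.0173
grip_force: 61.6
t: 10.0
position: [0.4948, -0.079, 0.1852]
orientation: [0.784, 0.621, 0.001, 0.001]
wrist_force: [-0.2, 2.2, 6.3]
grip_width: 0.0174
grip_force: 61.3
t: 10.5
position: [0.4949, -0.0792, 0.1852]
orientation: [0.891, 0.453, 0.001, 0.001]
wrist_force: [-0.2, -0.3, 4.7]
grip_width: 0.0172
grip_force: 61.2
t: 11.0
position: [0.4949, -0.0793, 0.1852]
orientation: [0.897, 0.441, 0.001, 0.001]
wrist_force: [-0.3, 0.4, 5.4]
grip_width: 0.017
grip_force: 61.2
[ 0.49487919 -0.07925984  0.18519344] -37.62786504317053 [0.06121524 0.00710011 0.06377959]
scene 386 ((0.4714169204235077, -0.17806603014469147), (0.14506739377975464, 0.063059002161026), 59.26268768310547)
scene 581 ((0.5585789680480957, -0.15613791346549988), (0.06719299405813217, 0.14316719770431519), 22.160120010375977)
side 941 ((0.4741576611995697, -0.17798057198524475), (0.143822580575943, 0.06277531385421753), 59.47466278076172)
side 990 ((0.5607746839523315, -0.15631142258644104), (0.06781436502933502, 0.14343702793121338), 21.30154800415039)
```

View pics/side4.png

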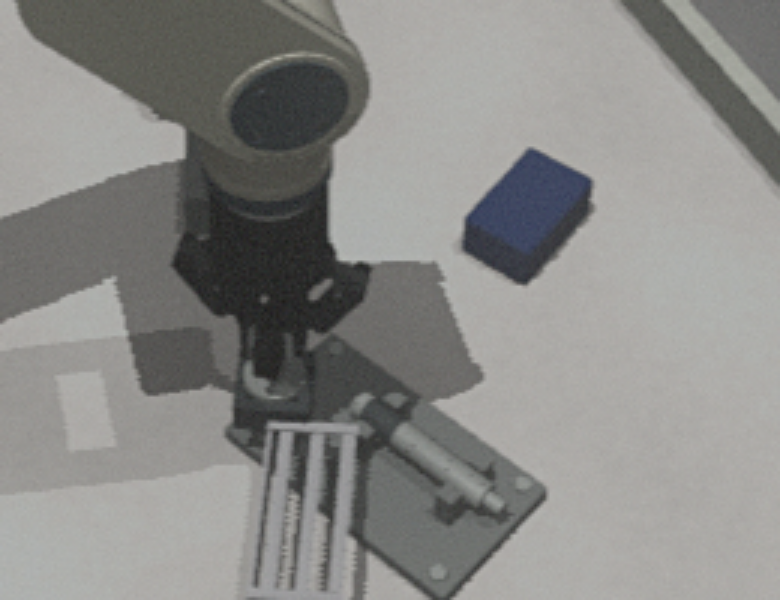

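```bash
python3 -m pendant '{"slide":[[0,0,0],[0,0,0],[0,0,0],[0,0,0],[0,0,0]],"spin":[0.04,0.08,0.125,0.125,0.125],"jaw":[0.01,0.01,0.01,0.01,0.01]}'
python3 -m pendant '{"slide":[[0,0,0],[0,0,0],[0,0,0],[0,0,0],[0,0,0]],"spin":[0,0,0,0,0],"jaw":[0.01,0.01,0.01,0.01,0.01]}'
python3 - <<'E'
from h import *
s=manip.read_state(); T=tcp(s); print(s['position'],np.degrees(np.arctan2(*T[[1,0],1])),s['ft_torque'])
for k in range(2):
  for n in ['scene','side']:
    q=cloud(shot(n)).reshape(-1,3); r=np.hypot(q[:,0]-.494,q[:,1]+.079)
    m=(q[:,2]>.058)&(q[:,2]<.069)&(r<.2)&(r>.05)
    print(n,m.sum(),cv2.minAreaRect(q[m][:,:2].astype(np.float32)))
    m=(abs(q[:,2]-.083)<.007)&(r<.05); print(' knob',cv2.minAreaRect(q[m][:,:2].astype(np.float32)))
    m=(abs(q[:,2]-.0845)<.003)&(r<.035); print(' collar',cv2.minEnclosingCircle(q[m][:,:2].astype(np.float32)))
E
```

```text
t: 11.6
position: [0.4949, -0.0793, 0.1852]
orientation: [0.923, 0.384, 0.001, 0.001]
wrist_force: [-0.8, 0.2, 4.6]
grip_width: 0.0173
grip_force: 61.1
t: 12.1
position: [0.4949, -0.0793, 0.1852]
orientation: [0.923, 0.384, 0.001, 0.001]
wrist_force: [-0.5, 0.9, 4.7]
grip_width: 0.0173
grip_force: 61.1
[ 0.49487395 -0.07929881  0.18519465] -44.782035663790715 [-0.04074963 -0.01680907  0.08408125]
scene 295 ((0.46165841817855835, -0.17356601357460022), (0.14216196537017822, 0.05964665487408638), 52.74720764160156)
 knob ((0.49406197667121887, -0.08002730458974838), (0.058848537504673004, 0.05448251590132713), 52.45064163208008)
 collar ((0.494893342256546, -0.07367120683193207), 0.028775790706276894)
side 965 ((0.4629814624786377, -0.17456622421741486), (0.14251083135604858, 0.06417712569236755), 52.743797302246094)
 knob ((0.49594342708587646, -0.08178362995386124), (0.05661695823073387, 0.05459784343838692), 52.3094367980957)
 collar ((0.49230727553367615, -0.08283867686986923), 0.03259487822651863)
scene 290 ((0.4620228707790375, -0.17342209815979004), (0.14015233516693115, 0.05974218621850014), 53.208656311035156)
 knob ((0.4941999316215515, -0.07989838719367981), (0.05935390293598175, 0.05425369367003441), 52.88804626464844)
 collar ((0.49659791588783264, -0.07685161381959915), 0.025214921683073044)
side 977 ((0.47628897428512573, -0.16531750559806824), (0.18163630366325378, 0.07823144644498825), 44.264671325683594)
 knob ((0.49541136622428894, -0.08205437660217285), (0.056096963584423065, 0.05499656870961189), 53.11625289916992)
 collar ((0.49424174427986145, -0.08212541043758392), 0.030374804511666298)
```

```bash
python3 -c "
from workcell import manip
print(manip.close_job())"
```

```text
the job is handed in; nothing more can be done
None
```

I handed the job in with the key gripped and fully home in the knob and the guard still at about 60 degrees (59.6 measured by camera); the judge's verdict was not shown.

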